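# Square up and lock a folding shelf bracket

## Robot

A 6-joint arm with a two-finger parallel gripper is mounted at the origin on the work surface. World frame = base frame: x ahead of the robot, y to its left, z up, the work surface at z = 0. Lengths are in m, angles in rad, forces in N, time in s.
With the tool pointing down it reaches from about 0.25 to 0.725 m from the base axis. Payload 4 kg.
Tool frame: the origin (TCP) lies midway between the tips of the shut fingers; the grasp point (between the pads) lies 19 mm behind it; z points along the fingers, y is the line along which they close (so a half turn about z gives the same grasp; the last joint's range is limited). The gripper opens to 85 mm and grips with 20 to 120 N. Pads are 22 mm wide; open, the fingers measure 114 mm over their backs; the gripper's body (76 mm by 85 mm) begins 54 mm behind the grasp point. The pads swing forward as they close: fully open they stand 13 mm farther back than shut.
Start: joints at [-1.269, 0.241, 0.005, 1.335, 0, 1.571], TCP at [0.149, -0.477, 0.231] pointing down, gripper open.
Joint ranges: [-2.72, 2.72], [-1.05, 1.87], [-1.09, 1.28], [-1.99, 2.15], [-1.42, 1.44], [-3.14, 3.14]. Speed limits (rad/s): [2.79, 2.79, 3.14, 3.14, 3.14, 3.14].

## Interface

Orientations are given as a unit quaternion [x, y, z, w].
In Python, from workcell import get_obs, camera, job_done, silhouettes gives the robot as it stands. The module is installed in compiled form; this text tells all that it offers.
- The arm moves only by the tool drive_tool, never from a script. Its argument "increments" is a list of rows, each a list of 3 entries, a list of its own where there are three numbers: the shift along the world's x, y, z in mm, then the turn, a rotation vector about the world's x, y, z in degrees, then the opening, from 0 (shut) to 1 (fully open). A call has 1 to 8 rows; each row shifts and turns the commanded pose from where the row before left it; what a row does not reach is not made up. A row lasts 1/12 s, in which the tool goes at most 41.7 mm and 7.16 degrees, less where a joint would pass 70% of its speed; a pose out of reach is approached as far as the arm can. A call is refused whole if a number of a shift passes 41.7 or a number of a turn 7.16, either way. A call with a gripper value outside its range is refused whole. The fingers move at their own pace and stop on an object; the grip force is fixed at half the most. Time passes only in rows, so rows that do not move let the fingers close. It gives the time, the measured TCP pose, the force, the opening and the grip force at its end, in the units of the state.
- get_obs(): the state, without advancing time (a new reading comes with each control period).
- camera(name): name is "side" or "top" or "wrist"; returns a dict with "image" (420x560x3 uint8, red, green, blue), "K" (3x3 intrinsics, pixels), "k1" (the pictures are not rectified: a ray, as slopes to the right and down, at radius r is drawn at 1 + k1 r^2 times it, then the intrinsics apply), "view" (4x4, takes a point from world to camera coordinates). Camera axes: x right, y down, z forward; pixel columns grow to the right and rows downward; lengths in m; the calibration is good to about 2 mm. A picture is of the moment at which its call begins. There is no depth.
- job_done(): hands the job in; it is judged then, once.
Trained networks look in a picture, given as the dict that the camera call returned (one of the last four; its "shot" number tells which), for a name from the list of things; names that differ only in an ending like _2 or _b are one class to them, and where a whole thing is asked for, a point or a joint stands for the part that bears it (a point fixed in the world has none). Each returns a list of dicts, best first, with "conf" (0 to 1); they miss things now and then, are a little off and sometimes report something else, mostly with a low value. They report only what shows in the picture. A call takes as long as a camera call.
- silhouettes(query, picture): "region" (420x560 bool, what is visible of it) and "bbox" ([left, top, right, bottom] in pixels, round what is visible of it).
The state is a dict: "clock": time; "joint_pos": joint angles; "joint_vel": joint speeds; "tau": joint torques, N m; "eef_pos": TCP position; "tool_rot": TCP orientation; "ft_force": force on the tool from outside, world axes, zero at the start; "ft_torque": the same for the moment, N m; "grip_width": finger opening in m; "grasp_force": force on a finger pad.
Only numpy, scipy, OpenCV 4.12 (cv2) and the standard library are available. Lean on these libraries where they do the work, as an engineer would, in place of code of your own. Each camera call takes 0.05 s, during which the arm holds its last target. There are 200 camera calls.

## Task

Swing the arm of the folding shelf bracket out against its stop pin so that its hole lines up with the hole in the bracket. Then drop the thumbscrew from the wooden caddy down through both holes and, pressing only lightly on the sprung cam (never more than 3 mm down), feel for its hidden slot until the screw's collar sits flat on the arm, then turn it the shorter way until its tab lies along the arm. Let go, and leave the mug, jar and screwdriver where they are.

Things in the scene. Friction and masses are not known exactly. Their poses are not given: they have to be found in the camera images.
- bracket: Fixed. White steel folding shelf bracket lying on its side on a plywood board 200 x 250 x 12 mm. Origin: centre of the board's underside, on the worktop; z up. Its leg (190 x 30 mm) runs along x, centred at y -85 mm; the lock block (60 x 60 mm) is centred at y -10 mm. Leg and block are 40 mm high; the arm lies on them, pivoting at x 0, y -85 mm. Stop pin (12 mm thick, 46 mm high) at x 18, y 34 mm.
- swing (a joint): Angle (rad) of the bracket's arm about its upright pivot: 0 = square, against the stop pin, lying along the bracket's +y axis with the holes in line; positive = folded, turned anticlockwise seen from above, its tip towards the bracket's -x. Stiff (about 0.4 N m), stays where it is left. Starts at 0.3 to 0.8.
- swing_push (a point): Point in the middle of the arm, 135 mm from the pivot, 43 mm above the worktop; y points from pivot to tip. The arm is a flat white bar 24 mm wide, 6 mm thick (40 to 46 mm above the worktop), 180 mm long, with open space below this part down to the board (12 mm) and an upright lip, 22 mm tall, at its tip. Can be pushed sideways here.
- swing_hole (a point): Centre of the round hole (16 mm diameter, rim chamfered) in the arm, at its top face, 46 mm above the worktop, 75 mm from the pivot. The arm is 36 mm wide here.
- lock_hole (a point): Centre of the mouth of the upright round hole (16 mm diameter, 18 mm deep) in the lock block, 40 mm above the worktop; covered by the arm unless the holes are in line.
- cam_top (a point): Top middle of the lock cam (unpressed), 22 mm above the worktop at the bottom of the lock hole, out of sight. It has a slot 17 x 6.6 mm, 10 mm deep, for the screw's blade, at a hidden start: its long side 0.6 to 2.54 rad anticlockwise (from above) of the bracket's y axis. It takes 0.11 N m to turn, either way, and stays where it is left; its end stops lie 0.2 rad past the y axis.
- screw: Loose steel quarter-turn thumbscrew, 60 g, upright in the caddy. Origin: centre of its collar's underside; z up. Collar 24 mm across, 4 mm thick; on it a flat tab 26 mm wide (along x), 9 mm thick (along y), its top 28 mm above the origin: grip it across the 9 mm. Below: shank 14 mm diameter, 23 mm long, then a flat blade 13.2 mm wide (along x), 4.4 mm thick, ending 31 mm below the origin.
- screw_seat (a point): Where the screw's origin ends: 46 mm above the worktop on the holes' axis, collar flat on the arm. Until the blade drops into the slot it rests on the cam and the collar stands about 7 mm higher. The blade has about 0.17 rad of play each way in the slot. The screw's tab is to end along the bracket's y axis, either way round.
- caddy: Fixed light wooden block 60 x 60 x 40 mm with an upright 16 mm hole through its middle, in which the screw stands, the screw's collar resting on the block's top. Origin: centre of its underside. It stands left or right of the bracket.
- mug: Bystander: loose white mug, 80 mm across, 90 mm tall, on the other side of the bracket. Origin: centre of its underside.
- jar: Bystander: loose jar, 70 mm across, 100 mm tall, on the left, beyond the caddy or mug. Origin: centre of its underside.
- driver: Bystander: loose screwdriver lying flat on the worktop on the right, beyond the mug or caddy, pointing away from the robot.
- cup (a joint): How far (m) the lock cam is pushed down on its spring: 0 = up. The spring gives way from 2 N and takes 5 N more per mm, with an end stop at 4 mm; it must never be pushed down more than 3 mm (17 N). With the blade in the slot the spring is not loaded: then the collar meets the rigid arm.

How it is judged:
By the outcome, as a careful person would: the job done as asked, in the order asked, and still so for the second after the job is handed in, with the robot touching nothing.
It also fails if it takes over 72 s, if anything falls off the work surface, if the arm or the gripper's body presses on something with over 40 N, if the wrist force passes 120 N, or if a joint passes its speed limit or range.

## Working session

There is one attempt and no reset: what is moved stays moved. The work goes in short steps, Python scripts to look and compute and a tool call to move; the robot and the scene stay as the last step left them, time stands still between calls to the robot, and variables do not carry over. Pictures are saved under pics/ and viewed, at most 10 in all, crops included, and the job is handed in when it is done.

Besides the shell and the picture viewer there is one more tool, called as a command line: name --argument value ..., lists and objects as JSON in quotes. drive_tool: Moves the arm, as the interface text tells. Its arguments: {"type":"object","properties":{"increments":{"type":"array"}},"required":["increments"]}

```bash
mkdir -p pics
cat > h.py <<'E'
import numpy as np, cv2
from workcell import get_obs, camera, job_done, silhouettes
def ray(c,uv):
    K=c["K"];k=c["k1"]
    d=np.array([(uv[0]-K[0][2])/K[0][0],(uv[1]-K[1][2])/K[1][1]])
    s=d.copy()
    for _ in range(20): s=d/(1+k*(s@s))
    V=np.array(c["view"]);R=V[:3,:3];o=-R.T@V[:3,3]
    return o,R.T@np.array([s[0],s[1],1])
def atz(c,uv,z):
    o,d=ray(c,uv); return o+d*(z-o[2])/d[2]
def proj(c,p):
    V=np.array(c["view"]);q=V[:3,:3]@np.array(p)+V[:3,3];s=q[:2]/q[2]
    s=s*(1+c["k1"]*(s@s));K=c["K"]
    return np.array([K[0][0]*s[0]+K[0][2],K[1][1]*s[1]+K[1][2]])
def save(c,n): cv2.imwrite(f"pics/{n}.png",np.array(c["image"])[:,:,::-1])
E
python3 - <<'E'
from h import *
print(get_obs())
ims=[]
for n in("top","side"):
    c=camera(n);save(c,n);V=c["view"]
    print(n,c["k1"],np.round(-V[:3,:3].T@V[:3,3],3),np.round(V[2,:3],2))
    np.save(n,c["image"])
    for q in("bracket","swing","screw","caddy","mug","jar","driver"):
        for s in silhouettes(q,c)[:2]:
            m=s["region"];cx=np.argwhere(m).mean(0)[::-1]
            print(q,round(s["conf"],2),np.round(s["bbox"]),cx.round(1),m.sum(),atz(c,cx,{"screw":.06,"caddy":.03,"swing":.046}.get(q,0.02)).round(3), cv2.minAreaRect(np.argwhere(m)[:,::-1].astype(np.float32)))
E
```

```text
{'clock': 0.0, 'joint_pos': array([-1.26897657e+00,  2.41428966e-01,  3.73950652e-03,  1.33521494e+00,
        2.67835071e-05,  1.57078482e+00]), 'joint_vel': array([-0.00040475,  0.0016572 ,  0.00250299, -0.00024743, -0.00298963,
       -0.00138661]), 'tau': array([ 3.51289000e-04, -3.72318721e+01,  2.52406955e+01,  1.71323150e-02,
        5.09917697e-05,  8.71852563e-06]), 'eef_pos': array([ 0.14844924, -0.4767935 ,  0.23041082]), 'tool_rot': array([ 9.88633286e-01,  1.50343321e-01, -1.45215714e-04, -1.04406990e-03]), 'ft_force': array([-0.20046331,  0.61797961, -0.6184276 ]), 'ft_torque': array([ 0.05636443,  0.05200701, -0.01887873]), 'grasp_force': 0.0, 'grip_width': 0.0854789741581729}
top -0.06782533721752056 [0.462 0.007 1.032] [ 0.06  0.   -1.  ]
swing 0.56 [272. 187. 322. 251.] [297.1 220.1] 834 [ 0.509 -0.029  0.046] ((297.34613037109375, 219.73077392578125), (14.699555397033691, 76.82598114013672), 33.6900634765625)
swing 0.15 [229. 155. 341. 252.] [283.6 202.5] 7533 [0.553 0.005 0.046] ((284.655029296875, 206.5479278564453), (87.75384521484375, 97.24614715576172), 75.749
[... 1248 characters left out ...]
5312)
caddy 0.78 [256. 290. 300. 340.] [277.5 316.9] 1128 [0.502 0.325 0.03 ] ((276.8999938964844, 314.29998779296875), (37.94732666015625, 38.57978057861328), 18.434947967529297)
mug 0.65 [314. 136. 358. 176.] [331.4 155.6] 1118 [ 0.491 -0.337  0.02 ] ((330.52032470703125, 156.07240295410156), (40.898502349853516, 38.745948791503906), 47.72631072998047)
jar 0.66 [184. 252. 224. 313.] [202.9 282.3] 1795 [0.676 0.257 0.02 ] ((203.3378448486328, 282.02703857421875), (57.375244140625, 35.8389778137207), 80.53767395019531)
driver 0.8 [242. 159. 310. 171.] [286.8 162.6] 369 [ 0.613 -0.267  0.02 ] ((276.0914611816406, 161.53697204589844), (66.24574279785156, 9.668635368347168), 3.5763344764709473)
```

Run:
```python
import numpy as np,cv2
t=np.load("top.npy")[130:270,140:340];s=np.load("side.npy")[170:350,170:370]
cv2.imwrite("pics/t4.png",cv2.resize(t,None,fx=4,fy=4,interpolation=cv2.INTER_CUBIC)[:,:,::-1])
cv2.imwrite("pics/s3.png",cv2.resize(s,None,fx=3.3,fy=3.3,interpolation=cv2.INTER_CUBIC)[:,:,::-1])
```

```text
(no output)
```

View pics/t4.png

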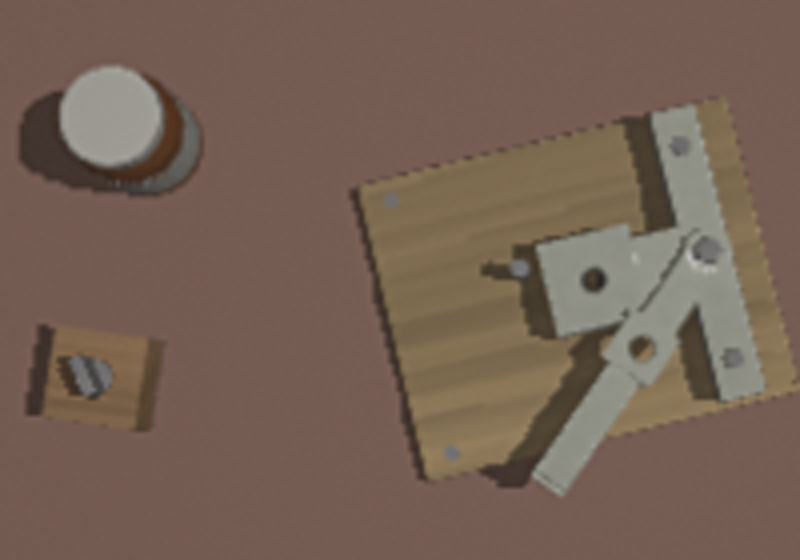

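View pics/s3.png

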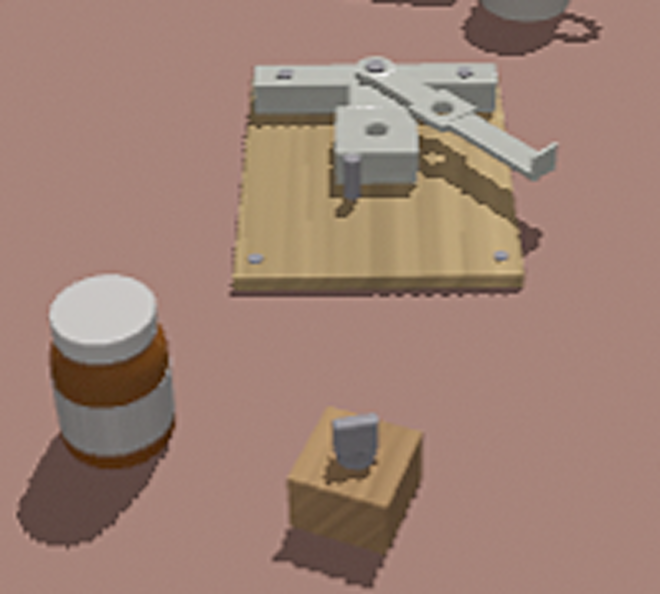

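The top crop shows the pivot at (706,250), lock hole (593,279), arm hole (642,348), pin (519,268) and the folded arm's tip near (550,480). The screw's tab is in the caddy at (90,375), and the jar lies beyond it. The side crop agrees: the arm is folded towards -x and the tab is upright.

```bash
cat >> h.py <<'E'
def px(p,f,o): return (np.array(p)+.5)/f-.5+np.array(o)
E
python3 - <<'E'
from h import *
from scipy.optimize import least_squares
ct=camera("top");cs=camera("side")
T=[((706,250),(0,-85,50)),((593,279),(0,-10,40)),((519,268),(18,34,46)),((352,187),(100,125,12)),((727,97),(100,-125,12)),((428,480),(-100,125,12))]
S=[((376,66),(0,-85,50)),((377,129),(0,-10,40)),((352,157),(18,34,46)),((236,277),(100,125,12)),((523,274),(-100,125,12))]
T=[(ct,px(a,4,(140,130)),b) for a,b in T];S=[(cs,px(a,3.3,(170,170)),b) for a,b in S]
def W(p,b):
    c,s=np.cos(p[2]),np.sin(p[2]);b=np.array(b)/1e3
    return [p[0]+c*b[0]-s*b[1],p[1]+s*b[0]+c*b[1],b[2]]
def fit(L):
    f=lambda p:np.concatenate([proj(c,W(p,b))-a for c,a,b in L])
    r=least_squares(f,[.55,0,.2],x_scale=[.1,.1,1]);return r.x,f(r.x).reshape(-1,2)
for L in(T,S,T+S):
    p,e=fit(L);print(p.round(4),e.round(1).tolist())
P=W(p,(0,-85,46));print("pivot",np.round(P,4),"lock",np.round(W(p,(0,-10,46)),4))
for c,a in((ct,px((642,348),4,(140,130))),(cs,px((442,107),3.3,(170,170)))):
    h=atz(c,a,.046);d=h-P;print("armhole",h.round(4),np.hypot(d[0],d[1]),"swing",np.arctan2(d[1],d[0])-np.pi/2-p[2])
# screw tab top / caddy
for n,c,q in(("t",ct,[(88,374)]),("s",cs,[(356,422)])):
    for a in q: print(n,atz(c,px(a,*((4,(140,130)) if n=="t" else (3.3,(170,170)))),.068).round(4))
# caddy top corners
print("caddy top view", [atz(ct,px(a,4,(140,130)),.04)[:2].round(4).tolist() for a in((52,326),(150,338),(138,431),(40,416))])
print("caddy side", [atz(cs,px(a,3.3,(170,170)),.04)[:2].round(4).tolist() for a in((331,410),(423,433),(383,507),(290,480))])
# tab top ends in side
print([atz(cs,px(a,3.3,(170,170)),.068)[:2].round(4).tolist() for a in((333,424),(377,417))])
t=np.array(ct["image"])[215:240,148:185]; cv2.imwrite("pics/tab.png",cv2.resize(t,None,fx=20,fy=20,interpolation=cv2.INTER_CUBIC)[:,:,::-1])
E
```

```text
[0.559  0.0041 0.2325] [[0.6, -0.1], [-0.2, 0.2], [-0.3, -0.1], [0.8, -0.4], [-0.5, -0.4], [-0.4, 0.8]]
[0.5617 0.0013 0.2319] [[-0.0, -0.9], [0.0, -0.0], [0.2, 0.2], [-0.9, 0.3], [0.8, 0.1]]
[0.5602 0.0034 0.2315] [[0.8, -0.5], [0.1, -0.3], [-0.1, -0.5], [1.1, -0.9], [-0.2, -0.8], [-0.2, 0.3], [0.4, -0.4], [0.4, 0.5], [0.6, 0.8], [-0.5, 0.9], [1.3, 0.8]]
pivot [ 0.5797 -0.0793  0.046 ] lock [ 0.5625 -0.0063  0.046 ]
armhole [ 0.5173 -0.0364  0.046 ] 0.07565504219795119 swing 0.7365875168755978
armhole [ 0.5205 -0.0383  0.046 ] 0.07196341364662083 swing 0.7335173843152767
t [0.503  0.3067 0.068 ]
s [0.5042 0.3118 0.068 ]
caddy top view [[0.5349, 0.3389], [0.5267, 0.2757], [0.4678, 0.283], [0.4777, 0.3461]]
caddy side [[0.5274, 0.2792], [0.4706, 0.2857], [0.4814, 0.3448], [0.5368, 0.3368]]
[[0.5164, 0.316], [0.4935, 0.3055]]
```

View pics/tab.png

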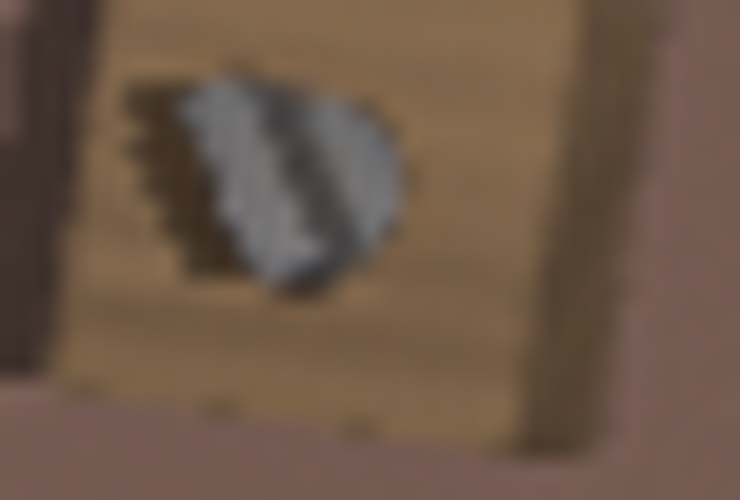

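The pivot is at (0.580,-0.079), swing is 0.735 (arm pointing at 145°), the lock is at (0.5615,-0.006), and the tab lies at about 25°. The tool yaw already suits the push.

drive_tool --increments '[[[20.5,31.1,-8],[0,0,0],0],[[20.5,31.1,-8],[0,0,0],0],[[20.5,31.1,-8],[0,0,0],0],[[20.5,31.1,-8],[0,0,0],0],[[20.5,31.1,-8],[0,0,0],0],[[20.5,31.1,-8],[0,0,0],0],[[20.5,31.1,-8],[0,0,0],0],[[20.5,31.1,-8],[0,0,0],0]]'

```text
clock: 1.57
eef_pos: [0.3133, -0.2271, 0.1673]
tool_rot: [0.989, 0.15, 0.0, 0.0]
ft_force: [0.6, 0.2, -0.6]
grip_width: -0.0001
grasp_force: 0.0
```

drive_tool --increments '[[[20.5,31.1,-8],[0,0,0],0],[[20.5,31.1,-8],[0,0,0],0],[[20.5,31.1,-8],[0,0,0],0],[[20.5,31.1,-8],[0,0,0],0],[[20.5,31.1,-8],[0,0,0],0],[[20.5,31.1,-8],[0,0,0],0],[[0,0,-40],[0,0,0],0],[[0,0,-40],[0,0,0],0]]'

```text
clock: 2.23
eef_pos: [0.4399, -0.0401, 0.0402]
tool_rot: [0.988, 0.153, 0.004, 0.001]
ft_force: [-0.3, -0.1, -0.9]
grip_width: -0.0001
grasp_force: 0.0
```

drive_tool --increments '[[[8,17,-5],[0,0,0],0],[[9.5,18,-4],[0,0,0],0],[[12.5,16,0],[0,0,0],0],[[13.3,15.3,0],[0,0,0],0],[[14.2,10.6,0],[0,0,0],0],[[10.6,6.5,0],[0,0,0],0],[[8.9,4.6,0],[0,0,0],0],[[4.7,1.7,0],[0,0,0],0]]'

```text
clock: 2.9
eef_pos: [0.5165, 0.0485, 0.0294]
tool_rot: [0.989, 0.151, -0.002, -0.0]
ft_force: [-3.2, 0.6, -0.2]
grip_width: -0.0003
grasp_force: 1.6
```

drive_tool --increments '[[[3,0.7,0],[0,0,0],0],[[2,0.5,0],[0,0,0],0],[[1,0.2,0],[0,0,0],0]]'

```text
clock: 3.15
eef_pos: [0.5223, 0.0489, 0.0299]
tool_rot: [0.989, 0.15, -0.001, -0.0]
ft_force: [-3.0, -0.2, -2.3]
grip_width: -0.0004
grasp_force: 1.6
```

Contact is there (3 N). I'll keep going to the stop in small steps.

drive_tool --increments '[[[1.5,0.3,0],[0,0,0],0],[[1.5,0.3,0],[0,0,0],0],[[0,0,0],[0,0,0],0]]'

```text
clock: 3.4
eef_pos: [0.5263, 0.0495, 0.0303]
tool_rot: [0.989, 0.15, 0.0, 0.0]
ft_force: [-3.7, 0.2, -2.7]
grip_width: -0.0003
grasp_force: 1.5
```

drive_tool --increments '[[[1.5,0.3,0],[0,0,0],0],[[1.5,0.3,0],[0,0,0],0],[[0,0,0],[0,0,0],0]]'

```text
clock: 3.65
eef_pos: [0.5269, 0.0497, 0.0302]
tool_rot: [0.989, 0.15, -0.002, 0.0]
ft_force: [-8.6, -0.2, 3.4]
grip_width: -0.0002
grasp_force: 4.3
```

Run:
```python
from h import *
print(get_obs()["ft_force"])
c=camera("top");t=np.array(c["image"])[150:250,220:350]; cv2.imwrite("pics/sw1.png",cv2.resize(t,None,fx=6,fy=6,interpolation=cv2.INTER_CUBIC)[:,:,::-1])
c=camera("side");save(c,"sw_s")
t=np.array(c["image"])[180:250,230:350]; cv2.imwrite("pics/sw2.png",cv2.resize(t,None,fx=6,fy=6,interpolation=cv2.INTER_CUBIC)[:,:,::-1])
```

```text
[-8.59006772 -0.23369232  3.41043853]
```

View pics/sw2.png

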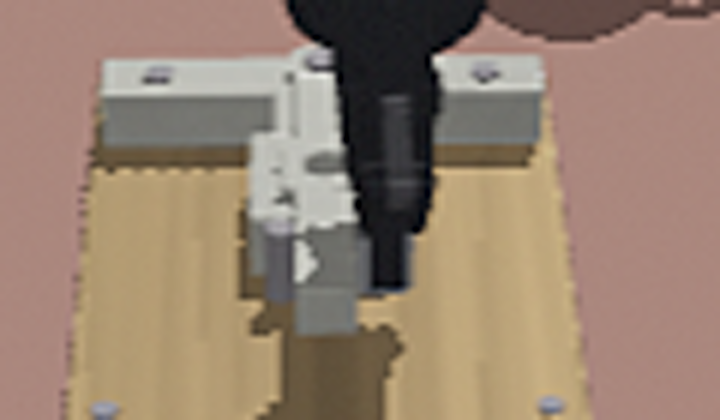

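The side crop shows the arm square and touching the pin (about 290,235), and the force jumped, so it is at the stop. I'll back off and look down with the wrist camera.

drive_tool --increments '[[[-12,-3,0],[0,0,0],0],[[-12,-3,0],[0,0,0],0],[[0,0,30],[0,0,0],0.4],[[0,0,40],[0,0,0],0.7],[[0,0,40],[0,0,0],1],[[0,-20,35],[0,0,0],1],[[0,-20,30],[0,0,0],1],[[0,0,0],[0,0,0],1]]'

```text
clock: 4.42
eef_pos: [0.5113, 0.0015, 0.214]
tool_rot: [0.989, 0.149, 0.009, 0.002]
ft_force: [1.2, 0.6, 0.0]
grip_width: 0.0721
grasp_force: 0.0
```

Run:
```python
from h import *
o=get_obs();print(o["eef_pos"],o["tool_rot"])
c=camera("wrist");save(c,"w1");V=c["view"];print(np.round(V,3),c["k1"],c["K"])
for p in((.5615,-.006,.046),(.5797,-.0793,.05)):print(proj(c,p))
```

```text
[0.51133233 0.00151175 0.21400029] [0.98882422 0.148793   0.00901486 0.00245513]
[[ 0.295 -0.955  0.006 -0.152]
 [-0.925 -0.284  0.253  0.445]
 [-0.24  -0.081 -0.967  0.485]
 [ 0.     0.     0.     1.   ]] -0.06755714839030309 [[323.92631584   0.         275.11398256]
 [  0.         323.92631584 206.34810078]
 [  0.           0.           1.        ]]
[296.26041726 142.52101044]
[375.92120196 147.68438345]
```

View pics/w1.png

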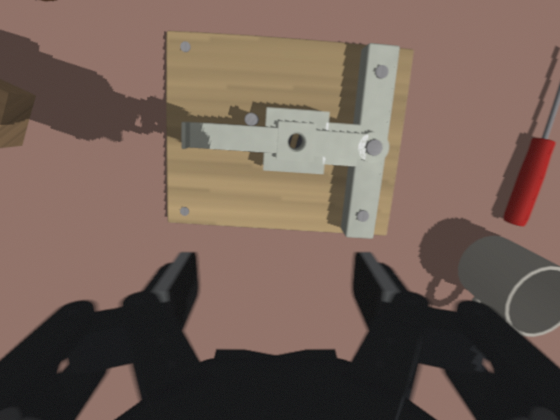

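The wrist view shows the arm square on the lock block, with the hole at (297,142), within 1 px of my prediction. Next is the caddy.

drive_tool --increments '[[[-4,38,0],[0,0,1],1],[[-4,38,0],[0,0,1],1],[[-4,38,0],[0,0,1],1],[[-4,38,0],[0,0,1],1],[[-4,38,0],[0,0,1],1],[[-4,38,-5],[0,0,1],1],[[-4,38,-5],[0,0,1],1],[[-4,36,-5],[0,0,1],1]]'

```text
clock: 5.13
eef_pos: [0.4892, 0.2767, 0.1895]
tool_rot: [0.969, 0.247, -0.003, -0.014]
ft_force: [-0.3, 0.7, 0.4]
grip_width: 0.0853
grasp_force: 0.0
```

drive_tool --increments '[[[0,0,0],[0,0,0],1],[[0,0,0],[0,0,0],1]]'

```text
clock: 5.3
eef_pos: [0.4889, 0.2755, 0.1889]
tool_rot: [0.969, 0.247, -0.004, -0.013]
ft_force: [0.9, -1.9, 0.5]
grip_width: 0.0853
grasp_force: 0.0
```

Run:
```python
from h import *
o=get_obs();print(o["eef_pos"],o["tool_rot"],o["ft_force"])
c=camera("wrist");save(c,"w2")
print([proj(c,p).round(1) for p in((.503,.311,.068),(.503,.311,.04))])
for q in("screw","caddy"):
    for s in silhouettes(q,c)[:2]:
        m=s["region"];print(q,s["conf"],s["bbox"],m.sum(),cv2.minAreaRect(np.argwhere(m)[:,::-1].astype(np.float32)))
x,y=proj(c,(.503,.311,.05)).astype(int);y0=max(y-50,0);x0=max(x-65,0);print(x0,y0)
t=np.array(c["image"])[y0:y0+100,x0:x0+130]; cv2.imwrite("pics/w2c.png",cv2.resize(t,None,fx=6,fy=6,interpolation=cv2.INTER_CUBIC)[:,:,::-1])
```

```text
[0.48889469 0.27553987 0.18889373] [ 0.96897322  0.24676492 -0.00403581 -0.01347869] [ 0.90417547 -1.86983462  0.50374278]
[array([248.9, 163.5]), array([252.2, 159. ])]
screw 0.86 [236.1, 142.4, 267.4, 177.6] 646 ((251.5, 161.5), (33.0, 25.0), 90.0)
caddy 0.69 [206.7, 109.8, 296.9, 203.2] 3980 ((251.43202209472656, 156.64244079589844), (69.26620483398438, 69.50587463378906), 38.04704284667969)
186 110
```

View pics/w2c.png

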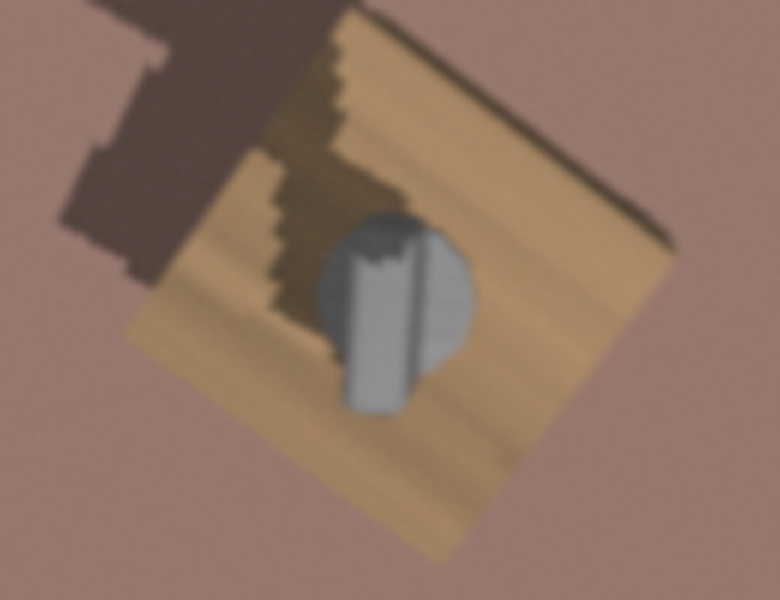

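The wrist crop shows the collar circle centred about (397,290), with the tab upright in the image from (384,240) to (377,412).

Run:
```python
from h import *
from scipy.spatial.transform import Rotation as R
c=camera("wrist");o=get_obs()
f=lambda a,z:atz(c,px(a,6,(186,110)),z)
a,b=f((377,412),.068),f((384,240),.068);d=b-a
print("tab",a.round(4),b.round(4),np.linalg.norm(d),np.degrees(np.arctan2(d[1],d[0])),"mid",((a+b)/2).round(4))
for e in(((347,400),(354,255)),((406,400),(413,255))):
    u=f(e[1],.068)-f(e[0],.068);print(np.degrees(np.arctan2(u[1],u[0])))
print("collar",f((397,290),.044).round(4))
print("caddy",[f(q,.04)[:2].round(4) for q in((350,8),(678,258),(440,565),(128,330))], np.mean([f(q,.04)[:2] for q in((350,8),(678,258),(440,565),(128,330))],0))
r=R.from_quat(o["tool_rot"]);m=r.as_matrix();print(m.round(4),np.degrees(np.arctan2(m[1,0],m[0,0])))
y=np.radians(25);t=R.from_matrix(np.array([[np.cos(y),np.sin(y),0],[np.sin(y),-np.cos(y),0],[0,0,-1]]))
print(np.degrees((t*r.inv()).as_rotvec()),o["eef_pos"])
```

```text
tab [0.4922 0.3038 0.068 ] [0.5137 0.3138 0.068 ] 0.02370782409153144 24.942394143890866 mid [0.5029 0.3088 0.068 ]
24.284740304916696
24.728149035582945
collar [0.5047 0.3098 0.044 ]
caddy [array([0.5373, 0.335 ]), array([0.5285, 0.2752]), array([0.4692, 0.2843]), array([0.479 , 0.3433])] [0.50348909 0.30944924]
[[ 0.8799  0.4749 -0.0135]
 [ 0.4751 -0.8796  0.0249]
 [ 0.     -0.0283 -0.9996]] 28.366270421125794
[-1.45090285 -0.7285749  -3.36605303] [0.48934333 0.2734048  0.19040156]
```

drive_tool --increments '[[[3.5,9,-10],[-0.37,-0.18,-0.85],1],[[3.5,9,-20],[-0.37,-0.18,-0.85],1],[[3.5,9,-20],[-0.37,-0.18,-0.85],1],[[3.5,9,-20],[-0.37,-0.18,-0.85],1],[[0,0,-10],[0,0,0],1],[[0,0,0],[0,0,0],1],[[0,0,0],[0,0,0],1]]'

```text
clock: 6.08
eef_pos: [0.5174, 0.2821, 0.1098]
tool_rot: [0.97, 0.241, -0.005, -0.012]
ft_force: [0.0, -0.6, 0.1]
grip_width: 0.0856
grasp_force: 0.0
```

```bash
cat >> h.py <<'E'
from scipy.spatial.transform import Rotation as Rt
def st(yaw):
    o=get_obs();r=Rt.from_quat(o["tool_rot"]);y=np.radians(yaw)
    t=Rt.from_matrix(np.array([[np.cos(y),np.sin(y),0],[np.sin(y),-np.cos(y),0],[0,0,-1]]))
    print("t",round(o["clock"],2),"pos",o["eef_pos"].round(4),"rotfix",np.degrees((t*r.inv()).as_rotvec()).round(2),"F",o["ft_force"].round(1),"M",o["ft_torque"].round(3),"w",round(o["grip_width"],4),"gf",round(o["grasp_force"],1),"j6",o["joint_pos"].round(2))
E
python3 -c "from h import *;st(24.8)"
```

```text
t 6.08 pos [0.5174 0.2821 0.1098] rotfix [-1.21 -0.8  -3.11] F [ 0.  -0.6  0.1] M [0.022 0.048 0.004] w 0.0856 gf 0.0 j6 [0.49 0.49 0.05 1.13 0.03 3.14]
```

Joint 6 sat at its limit. I'll use the half-turn equivalent grasp (yaw 205°) and rotate about +177°.

drive_tool --increments '[[[-1.5,3,0],[0,0,7.1],1],[[-1.5,3,0],[0,0,7.1],1],[[-1.5,3,0],[0,0,7.1],1],[[-1.5,3,0],[0,0,7.1],1],[[-1.5,3,0],[0,0,7.1],1],[[-1.5,3,0],[0,0,7.1],1],[[-1.5,3,0],[0,0,7.1],1],[[-1.5,3,0],[0,0,7.1],1]]'

```text
clock: 6.75
eef_pos: [0.5065, 0.3073, 0.1125]
tool_rot: [0.737, 0.676, -0.007, -0.008]
ft_force: [0.7, -0.8, 0.2]
grip_width: 0.0852
grasp_force: 0.0
```

drive_tool --increments '[[[0,0,0],[0,0,7.1],1],[[0,0,0],[0,0,7.1],1],[[0,0,0],[0,0,7.1],1],[[0,0,0],[0,0,7.1],1],[[0,0,0],[0,0,7.1],1],[[0,0,0],[0,0,7.1],1],[[0,0,0],[0,0,7.1],1],[[0,0,0],[0,0,7.1],1]]'

```text
clock: 7.42
eef_pos: [0.5066, 0.3072, 0.1125]
tool_rot: [0.326, 0.945, -0.011, -0.002]
ft_force: [0.9, -0.1, -0.8]
grip_width: 0.0854
grasp_force: 0.0
```

drive_tool --increments '[[[0,0,0],[0,0,7.1],1],[[0,0,0],[0,0,7.1],1],[[0,0,0],[0,0,7.1],1],[[0,0,0],[0,0,7.1],1],[[0,0,0],[0,0,7.1],1],[[0,0,0],[0,0,7.1],1],[[0,0,0],[0,0,7.1],1],[[0,0,0],[0,0,0],1]]'

```text
clock: 8.08
eef_pos: [0.5064, 0.3072, 0.1124]
tool_rot: [-0.099, 0.995, -0.012, 0.003]
ft_force: [0.2, -0.5, 1.1]
grip_width: 0.0856
grasp_force: 0.0
```

```bash
python3 -c "from h import *;st(204.8)"
```

```text
t 8.08 pos [0.5064 0.3072 0.1124] rotfix [ 1.22  0.66 13.43] F [ 0.2 -0.5  1.1] M [-0.003  0.047 -0.008] w 0.0856 gf 0.0 j6 [ 0.56  0.5   0.06  1.14 -0.02  0.36]
```

drive_tool --increments '[[[-1.5,1.2,-6],[0.6,0.3,6.7],1],[[-1.4,1.1,-10],[0.6,0.3,6.7],1],[[0,0,-20],[0,0,0],1],[[0,0,-16],[0,0,0],1],[[0,0,0],[0,0,0],1],[[0,0,0],[0,0,0],1]]'

```text
clock: 8.58
eef_pos: [0.5026, 0.3089, 0.0586]
tool_rot: [-0.213, 0.977, -0.001, -0.001]
ft_force: [0.4, -0.2, 0.5]
grip_width: 0.0852
grasp_force: 0.0
```

```bash
python3 -c "from h import *;st(204.8)
c=camera('wrist');save(c,'w3');print(proj(c,(.5035,.3095,.068)))
for s in silhouettes('screw',c)[:2]: print(s['conf'],s['bbox'])"
```

```text
t 8.58 pos [0.5026 0.3089 0.0586] rotfix [ 0.17 -0.11  0.26] F [ 0.4 -0.2  0.5] M [ 0.003 -0.05  -0.016] w 0.0852 gf 0.0 j6 [ 0.55  0.54 -0.01  1.02 -0.    0.12]
[276.84513001 276.25361929]
0.78 [258.5, 233.2, 305.2, 297.9]
```

View pics/w3.png

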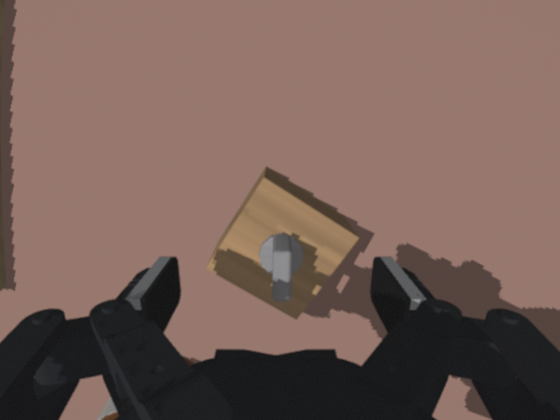

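The tab shows at (282,265), a little right of the fingers' middle (about 276). I'll shift 2 mm, go down and grip.

drive_tool --increments '[[[-0.5,2,-5],[0,0,0],1],[[0,0,-5.5],[0,0,0],0.6],[[0,0,0],[0,0,0],0.3],[[0,0,0],[0,0,0],0],[[0,0,0],[0,0,0],0],[[0,0,0],[0,0,0],0],[[0,0,0],[0,0,0],0],[[0,0,0],[0,0,0],0]]'

```text
clock: 9.35
eef_pos: [0.5027, 0.3112, 0.0483]
tool_rot: [-0.214, 0.977, -0.001, -0.0]
ft_force: [1.1, 0.5, -0.6]
grip_width: 0.0073
grasp_force: 59.5
```

```bash
python3 -c "from h import *;st(204.8)"
```

```text
t 9.35 pos [0.5027 0.3112 0.0483] rotfix [ 0.13 -0.03  0.14] F [ 1.1  0.5 -0.6] M [ 0.074 -0.018 -0.02 ] w 0.0073 gf 59.5 j6 [ 0.56  0.55 -0.02  0.99 -0.    0.12]
```

drive_tool --increments '[[[0,0,20],[0,0,0],0],[[0,0,30],[0,0,0],0],[[0,0,35],[0,0,0],0],[[5,-25,5],[0,0,0],0],[[7,-38,0],[0,0,0],0],[[7,-38,0],[0,0,0],0],[[7,-38,0],[0,0,0],0],[[7,-38,0],[0,0,0],0]]'

```text
clock: 10.02
eef_pos: [0.5353, 0.1326, 0.138]
tool_rot: [-0.214, 0.977, -0.001, -0.001]
ft_force: [0.1, 0.0, 0.2]
grip_width: 0.0077
grasp_force: 59.8
```

drive_tool --increments '[[[7,-38,0],[0,0,0],0],[[7,-38,0],[0,0,0],0],[[7,-36,0],[0,0,0],0],[[5,-28,0],[0,0,0],0],[[0,0,0],[0,0,0],0],[[0,0,0],[0,0,0],0]]'

```text
clock: 10.52
eef_pos: [0.5614, -0.0076, 0.1377]
tool_rot: [-0.212, 0.977, -0.001, -0.001]
ft_force: [-0.2, 0.4, -0.9]
grip_width: 0.0075
grasp_force: 59.8
```

Run:
```python
from h import *
st(204.8)
c=camera("wrist");print(proj(c,(.5615,-.006,.046)))
t=np.array(c["image"])[160:420,120:440]; A=cv2.resize(t,(400,325))
s=camera("side")
p=proj(s,(.5615,-.006,.08)).astype(int);print(p)
B=cv2.resize(np.array(s["image"])[p[1]-45:p[1]+45,p[0]-55:p[0]+55],(397,325),interpolation=cv2.INTER_CUBIC)
cv2.imwrite("pics/w4.png",np.hstack([A,B])[:,:,::-1])
```

```text
t 10.52 pos [ 0.5614 -0.0076  0.1377] rotfix [ 0.13 -0.08  0.34] F [-0.2  0.4 -0.9] M [-0.005  0.055  0.005] w 0.0075 gf 59.8 j6 [-0.01  0.42  0.01  1.16 -0.   -0.44]
[277.7378757  212.62990304]
[284 195]
```

View pics/w4.png

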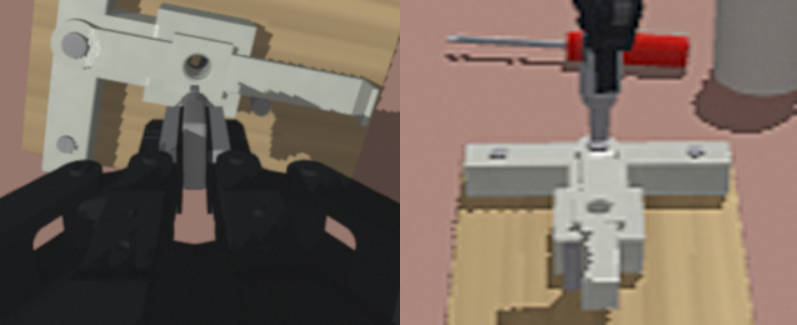

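The screw is held upright and the hole at (197,67) in the crop matches my estimate. I'll centre and go down.

drive_tool --increments '[[[0.2,1.5,-15],[0,0,0],0],[[0,0,-20],[0,0,0],0],[[0,0,-13],[0,0,0],0],[[0,0,-3],[0,0,0],0],[[0,0,-3],[0,0,0],0],[[0,0,-3],[0,0,0],0],[[0,0,0],[0,0,0],0]]'

```text
clock: 11.2
eef_pos: [0.5617, -0.0038, 0.081]
tool_rot: [-0.214, 0.977, -0.001, -0.001]
ft_force: [-0.5, 0.1, -1.2]
grip_width: 0.0076
grasp_force: 59.9
```

```bash
python3 -c "from h import *;st(204.8)"
```

```text
t 11.2 pos [ 0.5617 -0.0038  0.081 ] rotfix [ 0.16 -0.05  0.08] F [-0.5  0.1 -1.2] M [0.06  0.069 0.045] w 0.0076 gf 59.9 j6 [-0.01  0.47 -0.07  1.03 -0.   -0.44]
```

drive_tool --increments '[[[0,-1.9,0],[0,0,0],0],[[0,0,0],[0,0,0],0],[[0,0,-2.5],[0,0,0],0],[[0,0,-2.5],[0,0,0],0],[[0,0,0],[0,0,0],0]]'

```text
clock: 11.62
eef_pos: [0.5613, -0.0064, 0.0754]
tool_rot: [-0.213, 0.977, -0.001, -0.001]
ft_force: [0.1, 0.4, -1.4]
grip_width: 0.0075
grasp_force: 59.9
```

```bash
python3 -c "from h import *;st(204.8)"
```

```text
t 11.62 pos [ 0.5613 -0.0064  0.0754] rotfix [ 0.15 -0.1   0.15] F [ 0.1  0.4 -1.4] M [-0.006  0.068  0.008] w 0.0075 gf 59.9 j6 [-0.01  0.47 -0.08  1.02 -0.   -0.44]
```

drive_tool --increments '[[[0,0,-3],[0,0,0],0],[[0,0,-3],[0,0,0],0],[[0,0,-3],[0,0,0],0],[[0,0,-2],[0,0,0],0],[[0,0,0],[0,0,0],0]]'

```text
clock: 12.03
eef_pos: [0.561, -0.0063, 0.0641]
tool_rot: [-0.214, 0.977, -0.001, -0.002]
ft_force: [0.6, 0.1, -0.8]
grip_width: 0.0078
grasp_force: 59.9
```

```bash
python3 -c "from h import *;st(204.8)"
```

```text
t 12.03 pos [ 0.561  -0.0063  0.0641] rotfix [ 0.15 -0.15  0.14] F [ 0.6  0.1 -0.8] M [-0.005  0.028 -0.024] w 0.0078 gf 59.9 j6 [-0.01  0.49 -0.09  0.99 -0.   -0.44]
```

No contact yet, and the cam is expected at TCP 0.0613. I'll go down gently.

drive_tool --increments '[[[0,0,-1.5],[0,0,0],0],[[0,0,-1],[0,0,0],0],[[0,0,-0.7],[0,0,0],0],[[0,0,0],[0,0,0],0]]'

```text
clock: 12.37
eef_pos: [0.5615, -0.0063, 0.0615]
tool_rot: [-0.214, 0.977, -0.001, -0.001]
ft_force: [-0.2, 0.5, -0.2]
grip_width: 0.0078
grasp_force: 59.9
```

```bash
python3 -c "from h import *;st(204.8)"
```

```text
t 12.37 pos [ 0.5615 -0.0063  0.0615] rotfix [ 0.15 -0.07  0.13] F [-0.2  0.5 -0.2] M [0.021 0.03  0.036] w 0.0078 gf 59.9 j6 [-0.01  0.49 -0.1   0.99 -0.   -0.44]
```

drive_tool --increments '[[[0,0,-0.6],[0,0,0],0],[[0,0,-0.6],[0,0,0],0],[[0,0,0],[0,0,0],0]]'

```text
clock: 12.62
eef_pos: [0.5618, -0.0063, 0.0607]
tool_rot: [-0.214, 0.977, -0.001, -0.001]
ft_force: [-0.4, 0.6, 0.9]
grip_width: 0.0077
grasp_force: 60.1
```

```bash
python3 -c "from h import *;st(204.8)"
```

```text
t 12.62 pos [ 0.5618 -0.0063  0.0607] rotfix [ 0.15 -0.04  0.14] F [-0.4  0.6  0.9] M [ 0.034  0.12  -0.034] w 0.0077 gf 60.1 j6 [-0.01  0.49 -0.1   0.98 -0.   -0.44]
```

drive_tool --increments '[[[0,0,-0.6],[0,0,0],0],[[0,0,0],[0,0,0],0]]'

```text
clock: 12.78
eef_pos: [0.5618, -0.0063, 0.0603]
tool_rot: [-0.214, 0.977, -0.001, -0.001]
ft_force: [-0.1, -0.2, 2.7]
grip_width: 0.0076
grasp_force: 60.2
```

```bash
python3 -c "from h import *;st(204.8)"
```

```text
t 12.78 pos [ 0.5618 -0.0063  0.0603] rotfix [ 0.15 -0.03  0.14] F [-0.1 -0.2  2.7] M [0.034 0.233 0.003] w 0.0076 gf 60.2 j6 [-0.01  0.49 -0.1   0.98 -0.   -0.44]
```

Light contact at TCP z 0.0605. I'll press about 0.7 mm more and sweep +.

drive_tool --increments '[[[0,0,-0.7],[0,0,0],0],[[0,0,0],[0,0,3],0],[[0,0,0],[0,0,3],0],[[0,0,0],[0,0,3],0],[[0,0,0],[0,0,0],0]]'

```text
clock: 13.2
eef_pos: [0.5623, -0.0063, 0.0599]
tool_rot: [-0.29, 0.957, -0.002, 0.0]
ft_force: [-0.7, 0.4, 5.1]
grip_width: 0.0077
grasp_force: 60.5
```

```bash
python3 -c "from h import *;st(213.8)"
```

```text
t 13.2 pos [ 0.5623 -0.0063  0.0599] rotfix [0.17 0.06 0.09] F [-0.7  0.4  5.1] M [-0.006  0.119  0.041] w 0.0077 gf 60.5 j6 [-0.01  0.49 -0.1   0.98 -0.   -0.6 ]
```

drive_tool --increments '[[[0,0,0],[0,0,3.5],0],[[0,0,0],[0,0,3.5],0],[[0,0,0],[0,0,3.5],0],[[0,0,0],[0,0,0],0]]'

```text
clock: 13.53
eef_pos: [0.5625, -0.0063, 0.0599]
tool_rot: [-0.376, 0.927, -0.002, 0.0]
ft_force: [0.1, 0.4, 4.6]
grip_width: 0.0076
grasp_force: 60.6
```

drive_tool --increments '[[[0,0,0],[0,0,3.5],0],[[0,0,0],[0,0,3.5],0],[[0,0,0],[0,0,3.5],0],[[0,0,0],[0,0,0],0]]'

```text
clock: 13.87
eef_pos: [0.5627, -0.0064, 0.06]
tool_rot: [-0.459, 0.888, -0.002, 0.001]
ft_force: [-0.4, -1.3, 5.0]
grip_width: 0.0072
grasp_force: 60.6
```

```bash
python3 -c "from h import *;st(234.8)"
```

```text
t 13.87 pos [ 0.5627 -0.0064  0.06  ] rotfix [0.17 0.16 0.11] F [-0.4 -1.3  5. ] M [-0.014  0.045  0.044] w 0.0072 gf 60.6 j6 [-0.01  0.49 -0.1   0.98 -0.   -0.96]
```

drive_tool --increments '[[[-0.4,0,0],[0,0,3.5],0],[[-0.4,0,0],[0,0,3.5],0],[[0,0,0],[0,0,3.5],0],[[0,0,0],[0,0,3.5],0],[[0,0,0],[0,0,0],0]]'

```text
clock: 14.28
eef_pos: [0.562, -0.0063, 0.06]
tool_rot: [-0.564, 0.826, -0.002, 0.001]
ft_force: [-0.0, 0.1, 4.9]
grip_width: 0.0075
grasp_force: 60.6
```

Nothing on the + side, so I'll go back and sweep the other way.

drive_tool --increments '[[[0,0,0],[0,0,-6.5],0],[[0,0,0],[0,0,-6.5],0],[[0,0,0],[0,0,-6.5],0],[[0,0,0],[0,0,-6.5],0],[[0,0,0],[0,0,-6.5],0],[[0,0,0],[0,0,-6.5],0],[[0,0,0],[0,0,-5],0],[[0,0,0],[0,0,0],0]]'

```text
clock: 14.95
eef_pos: [0.5618, -0.0063, 0.0598]
tool_rot: [-0.212, 0.977, -0.001, 0.0]
ft_force: [0.0, 0.4, 4.3]
grip_width: 0.0075
grasp_force: 60.5
```

```bash
python3 -c "from h import *;st(204.8)"
```

```text
t 14.95 pos [ 0.5618 -0.0063  0.0598] rotfix [0.16 0.06 0.28] F [0.  0.4 4.3] M [-0.007 -0.112 -0.002] w 0.0075 gf 60.5 j6 [-0.01  0.49 -0.1   0.98 -0.   -0.44]
```

drive_tool --increments '[[[0,0,0],[0,0,-3.5],0],[[0,0,0],[0,0,-3.5],0],[[0,0,0],[0,0,-3.5],0],[[0,0,0],[0,0,-3.5],0],[[0,0,0],[0,0,0],0]]'

```text
clock: 15.37
eef_pos: [0.5618, -0.0063, 0.0597]
tool_rot: [-0.093, 0.996, -0.001, 0.0]
ft_force: [1.5, -0.1, 4.2]
grip_width: 0.0073
grasp_force: 60.5
```

drive_tool --increments '[[[0,0,0],[0,0,-3.5],0],[[0,0,0],[0,0,-3.5],0],[[0,0,0],[0,0,-3.5],0],[[0,0,0],[0,0,-3.5],0],[[0,0,0],[0,0,0],0]]'

```text
clock: 15.78
eef_pos: [0.5605, -0.0056, 0.0585]
tool_rot: [0.028, 1.0, -0.0, -0.002]
ft_force: [0.3, 1.6, -0.1]
grip_width: 0.0078
grasp_force: 59.9
```

The blade has dropped in (z 0.0585, force 0). I'll lower to seat it.

drive_tool --increments '[[[0,0,-1.2],[0,0,0],0],[[0,0,-1],[0,0,0],0],[[0,0,0],[0,0,0],0]]'

```text
clock: 16.03
eef_pos: [0.5605, -0.0057, 0.0564]
tool_rot: [0.028, 1.0, -0.0, -0.001]
ft_force: [1.1, 3.6, -2.1]
grip_width: 0.0078
grasp_force: 59.7
```

```bash
python3 -c "from h import *;st(176.8)"
```

```text
t 16.03 pos [ 0.5605 -0.0057  0.0564] rotfix [ 0.04 -0.17  0.02] F [ 1.1  3.6 -2.1] M [ 0.737 -0.302  0.004] w 0.0078 gf 59.7 j6 [-0.01  0.49 -0.1   0.98 -0.    0.05]
```

drive_tool --increments '[[[0,0,-1],[0,0,0],0],[[0,0,-1],[0,0,0],0],[[0,0,0],[0,0,0],0]]'

```text
clock: 16.28
eef_pos: [0.5606, -0.0058, 0.0547]
tool_rot: [0.029, 1.0, -0.0, -0.001]
ft_force: [0.5, 4.4, 0.2]
grip_width: 0.0077
grasp_force: 60.0
```

```bash
python3 -c "from h import *;st(176.8)"
```

```text
t 16.28 pos [ 0.5606 -0.0058  0.0547] rotfix [ 0.04 -0.16  0.09] F [0.5 4.4 0.2] M [ 1.068 -0.116  0.006] w 0.0077 gf 60.0 j6 [-0.01  0.5  -0.11  0.97 -0.    0.05]
```

drive_tool --increments '[[[0,0.6,0],[0,0,0],0],[[0,0,-0.7],[0,0,0],0],[[0,0,-0.5],[0,0,0],0],[[0,0,0],[0,0,0],0]]'

```text
clock: 16.62
eef_pos: [0.5606, -0.0057, 0.0541]
tool_rot: [0.029, 1.0, -0.001, -0.001]
ft_force: [-1.6, 3.0, 3.3]
grip_width: 0.0076
grasp_force: 60.6
```

```bash
python3 -c "from h import *;st(176.8)"
```

```text
t 16.62 pos [ 0.5606 -0.0057  0.0541] rotfix [ 0.1  -0.13  0.13] F [-1.6  3.   3.3] M [0.888 0.251 0.028] w 0.0076 gf 60.6 j6 [-0.01  0.5  -0.11  0.97 -0.    0.05]
```

The collar has met the rigid arm at 0.0541. The slot sits at about 73° from the axis, so clockwise is the shorter way.

drive_tool --increments '[[[0,0.4,0],[0,0,-5],0],[[0,0,0],[0,0,-6.5],0],[[0,0,0],[0,0,-6.5],0],[[0,0,0],[0,0,-6.5],0],[[0,0,0],[0,0,-6.5],0],[[0,0,0],[0,0,0],0]]'

```text
clock: 17.12
eef_pos: [0.5614, -0.0042, 0.0542]
tool_rot: [0.296, 0.955, 0.001, -0.001]
ft_force: [-1.0, 5.9, 2.7]
grip_width: 0.0077
grasp_force: 60.4
```

```bash
python3 -c "from h import *;st(103.3)"
```

```text
t 17.12 pos [ 0.5614 -0.0042  0.0542] rotfix [-1.400e-01 -4.000e-02 -4.221e+01] F [-1.   5.9  2.7] M [ 1.477 -0.087  0.073] w 0.0077 gf 60.4 j6 [-0.01  0.5  -0.11  0.97  0.    0.59]
```

drive_tool --increments '[[[0,0.6,0],[0,0,-6.5],0],[[0,0.4,0],[0,0,-6.5],0],[[0,0,0],[0,0,-6.5],0],[[0,0,0],[0,0,-6.5],0],[[0,0,0],[0,0,0],0]]'

```text
clock: 17.53
eef_pos: [0.562, -0.0034, 0.0542]
tool_rot: [0.504, 0.864, 0.001, -0.001]
ft_force: [1.3, 4.9, 2.4]
grip_width: 0.008
grasp_force: 60.2
```

```bash
python3 -c "from h import *;st(103.3)"
```

```text
t 17.53 pos [ 0.562  -0.0034  0.0542] rotfix [-1.60e-01  1.00e-02 -1.62e+01] F [1.3 4.9 2.4] M [ 1.364 -0.406  0.034] w 0.008 gf 60.2 j6 [-0.01  0.5  -0.11  0.97  0.    1.05]
```

drive_tool --increments '[[[0,0.8,0],[0,0,-5.5],0],[[0,0,0],[0,0,-5.5],0],[[0,0,0],[0,0,-5.2],0],[[0,0,0],[0,0,0],0]]'

```text
clock: 17.87
eef_pos: [0.5625, -0.003, 0.0542]
tool_rot: [0.62, 0.784, 0.001, -0.0]
ft_force: [2.3, 4.8, -0.1]
grip_width: 0.0075
grasp_force: 60.0
```

```bash
python3 -c "from h import *;st(103.3)"
```

```text
t 17.87 pos [ 0.5625 -0.003   0.0542] rotfix [-0.15  0.06 -0.03] F [ 2.3  4.8 -0.1] M [ 1.055 -0.625  0.156] w 0.0075 gf 60.0 j6 [-0.01  0.5  -0.11  0.97  0.    1.33]
```

drive_tool --increments '[[[0.4,0.8,0],[0,0,0],0],[[0,0,-0.6],[0,0,0],0],[[0,0,0],[0,0,0],0]]'

```text
clock: 18.12
eef_pos: [0.5626, -0.0028, 0.0541]
tool_rot: [0.619, 0.785, 0.001, -0.0]
ft_force: [1.1, 3.8, 4.7]
grip_width: 0.0073
grasp_force: 60.5
```

```bash
python3 -c "from h import *;st(103.3)"
```

```text
t 18.12 pos [ 0.5626 -0.0028  0.0541] rotfix [-0.08  0.04 -0.19] F [1.1 3.8 4.7] M [ 0.723 -0.42   0.079] w 0.0073 gf 60.5 j6 [-0.01  0.5  -0.11  0.97  0.    1.33]
```

Seated with the force on the rigid arm. I'll open, back up and check.

drive_tool --increments '[[[0,0,0.3],[0,0,0],0.3],[[0,0,0],[0,0,0],0.6],[[0,0,0],[0,0,0],0.6],[[0,0,0],[0,0,0],0.6],[[0,0,20],[0,0,0],0.6],[[0,0,35],[0,0,0],0.6],[[0,0,35],[0,0,0],0.6],[[0,0,35],[0,0,0],0.6]]'

```text
clock: 18.78
eef_pos: [0.5601, -0.0031, 0.1789]
tool_rot: [0.62, 0.785, -0.001, -0.002]
ft_force: [0.3, 1.0, 0.2]
grip_width: 0.0508
grasp_force: 0.0
```

drive_tool --increments '[[[-12,0,0],[0,0,0],0.6],[[-20,0,0],[0,0,0],0.6],[[-20,0,0],[0,0,0],0.6],[[0,0,0],[0,0,0],0.6],[[0,0,0],[0,0,0],0.6]]'

```text
clock: 19.2
eef_pos: [0.5082, -0.003, 0.1784]
tool_rot: [0.619, 0.785, -0.0, -0.002]
ft_force: [0.2, 0.2, -0.6]
grip_width: 0.051
grasp_force: 0.0
```

Run:
```python
from h import *
st(103.3)
c=camera("wrist");p=proj(c,(.5625,-.006,.06)).astype(int);print(p)
x0,y0=np.clip(p-[50,60],0,[460,300]);A=cv2.resize(np.array(c["image"])[y0:y0+120,x0:x0+100],(400,480),interpolation=cv2.INTER_CUBIC);print("A",x0,y0)
s=camera("side");p=proj(s,(.5625,-.006,.06)).astype(int);x1,y1=p-[40,48];print("B",x1,y1)
B=cv2.resize(np.array(s["image"])[y1:y1+96,x1:x1+80],(400,480),interpolation=cv2.INTER_CUBIC)
cv2.imwrite("pics/end.png",np.hstack([A,B])[:,:,::-1])
```

```text
t 19.2 pos [ 0.5082 -0.003   0.1784] rotfix [-0.07 -0.17 -0.15] F [ 0.2  0.2 -0.6] M [ 0.016 -0.022  0.034] w 0.051 gf 0.0 j6 [-0.01  0.29 -0.07  1.21  0.    1.33]
[338 218]
A 288 158
B 244 154
```

View pics/end.png

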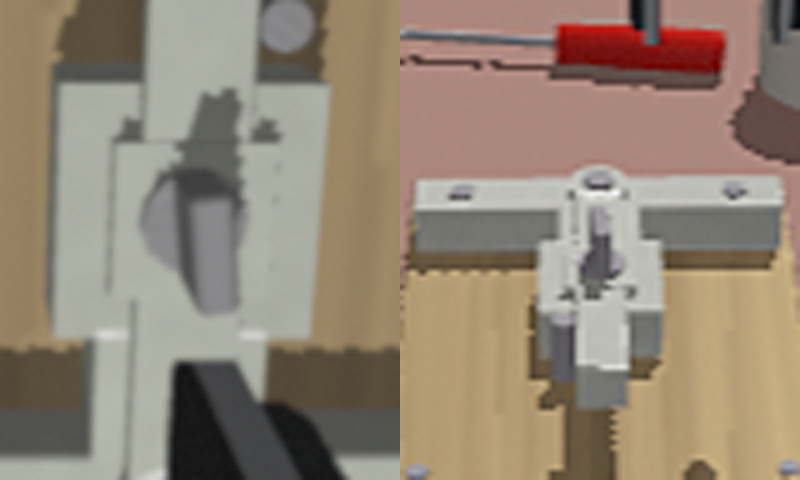

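Run:
```python
from h import *
c=camera("wrist")
def ang(a,b,z):
    f=lambda q:atz(c,px(q,4,(288,158)),z);d=f(a)-f(b);return np.degrees(np.arctan2(d[1],d[0])),f(a).round(4),f(b).round(4)
print("tabL",ang((190,205),(200,310),.074));print("tabR",ang((230,200),(239,295),.074))
print("armL",ang((147,5),(143,138),.046));print("armL2",ang((147,5),(129,460),.046));print("armR",ang((258,5),(252,135),.046))
print("block L",ang((58,85),(50,335),.04),"R",ang((328,90),(314,335),.04))
# collar circle
f=lambda q,z:atz(c,px(q,4,(288,158)),z)
print("collar L/R",f((141,218),.05),f((245,225),.05))
g=cv2.cvtColor(np.array(c["image"]),cv2.COLOR_RGB2GRAY)[200:240,322:352]
for r in g[::2]: print(*r)
```

```text
tabL (np.float64(111.61136486441566), array([0.5557, 0.0046, 0.074 ]), array([ 0.564 , -0.0162,  0.074 ]))
tabR (np.float64(112.06068943754686), array([0.5632, 0.0075, 0.074 ]), array([ 0.5708, -0.0113,  0.074 ]))
armL (np.float64(103.97853337043692), array([0.5415, 0.0384, 0.046 ]), array([0.5485, 0.0103, 0.046 ]))
armL2 (np.float64(103.57606395264416), array([0.5415, 0.0384, 0.046 ]), array([ 0.5664, -0.0649,  0.046 ]))
armR (np.float64(104.28911343253682), array([0.5645, 0.044 , 0.046 ]), array([0.5715, 0.0165, 0.046 ]))
block L (np.float64(102.96838681852519), array([0.5282, 0.0163, 0.04  ]), array([ 0.5414, -0.041 ,  0.04  ])) R (np.float64(104.73545071499586), array([0.5867, 0.0293, 0.04  ]), array([ 0.6014, -0.0268,  0.04  ]))
collar L/R [ 0.55213493 -0.00631217  0.05      ] [ 0.57479611 -0.00250787  0.05      ]
175 174 164 141 118 104 93 87 82 75 71 69 70 70 69 71 74 80 88 94 97 96 102 127 156 172 174 173 171 172
175 171 144 100 84 91 92 83 70 64 64 64 66 64 65 65 65 66 71 80 86 92 96 107 123 152 170 172 171 172
173 148 110 102 122 133 128 105 79 68 65 64 65 64 65 66 65 64 67
[... 1325 characters left out ...]
177 177 176 176 170 142 102 83 98 118 130 135 136 137 137 136 134 126 123 150 170 174 173 174 175 174
176 177 177 177 177 176 177 177 177 170 143 104 96 115 129 134 135 136 137 136 134 127 123 144 165 173 175 174 174 174
177 176 177 177 176 176 176 177 177 176 170 143 112 113 128 134 136 137 137 137 134 129 123 138 161 170 171 172 172 172
177 177 176 176 175 175 175 175 176 175 175 168 143 124 128 134 136 137 138 137 135 133 135 152 166 170 170 171 170 169
177 176 176 175 174 173 175 175 174 175 175 175 170 162 155 153 155 158 159 161 164 167 170 167 161 165 170 170 170 169
177 174 175 174 173 173 173 174 173 174 173 175 174 174 176 175 175 175 175 175 175 176 173 162 161 168 172 172 170 170
```

The end picture shows the tab at about 112° against the arm's 103.6°, so it is some 8° short from wind-up in the grip. I'll regrip at 112° and turn a little past.

drive_tool --increments '[[[18,-0.5,0],[0,0,2.8],0.6],[[19,-0.5,-5],[0,0,2.8],0.6],[[18,-0.5,-15],[0,0,2.8],0.6],[[0,0,-25],[0,0,0],0.6],[[0,0,-25],[0,0,0],0.6],[[0,0,-20],[0,0,0],0.6],[[0,0,0],[0,0,0],0.6],[[0,0,0],[0,0,0],0.6]]'

```text
clock: 20.02
eef_pos: [0.5636, -0.0042, 0.087]
tool_rot: [0.56, 0.828, -0.001, -0.003]
ft_force: [-0.1, -0.5, 1.0]
grip_width: 0.0515
grasp_force: 0.0
```

```bash
python3 -c "from h import *;st(111.7)"
```

```text
t 20.02 pos [ 0.5636 -0.0042  0.087 ] rotfix [-0.07 -0.35 -0.16] F [-0.1 -0.5  1. ] M [-0.015 -0.014  0.013] w 0.0515 gf 0.0 j6 [-0.01  0.47 -0.05  1.05  0.    1.18]
```

drive_tool --increments '[[[0,0,-15],[0,0,0],0.6],[[0,0,-13],[0,0,0],0.6],[[0,0,-3.5],[0,0,0],0.4],[[0,0,0],[0,0,0],0.2],[[0,0,0],[0,0,0],0],[[0,0,0],[0,0,0],0],[[0,0,0],[0,0,0],0],[[0,0,0],[0,0,0],0]]'

```text
clock: 20.68
eef_pos: [0.5647, -0.0045, 0.0584]
tool_rot: [0.56, 0.828, 0.0, -0.001]
ft_force: [-2.0, -1.3, 6.6]
grip_width: 0.0072
grasp_force: 60.8
```

```bash
python3 -c "from h import *;st(111.7)"
```

```text
t 20.68 pos [ 0.5647 -0.0045  0.0584] rotfix [-0.04 -0.05 -0.15] F [-2.  -1.3  6.6] M [-0.319  0.575  0.004] w 0.0072 gf 60.8 j6 [-0.01  0.5  -0.09  0.98  0.    1.18]
```

drive_tool --increments '[[[0,0,0],[0,0,-5],0],[[0,0,0],[0,0,-5],0],[[0,0,0],[0,0,-4],0],[[0,0,0],[0,0,0],0],[[0,0,0],[0,0,0],0]]'

```text
clock: 21.1
eef_pos: [0.5642, -0.0046, 0.0583]
tool_rot: [0.657, 0.754, -0.0, -0.001]
ft_force: [-3.4, -2.2, 6.9]
grip_width: 0.0074
grasp_force: 61.1
```

Run:
```python
from h import *
st(103.3)
c=camera("wrist");save(c,"turn");print(proj(c,(.563,-.005,.074)))
```

```text
t 21.1 pos [ 0.5642 -0.0046  0.0583] rotfix [-0.06 -0.08  5.45] F [-3.4 -2.2  6.9] M [-0.345  0.786  0.103] w 0.0074 gf 61.1 j6 [-0.01  0.5  -0.09  0.98  0.    1.42]
[273.99292055 277.02350457]
```

drive_tool --increments '[[[0,0,0],[0,0,0],0.3],[[0,0,0],[0,0,0],0.6],[[0,0,0],[0,0,0],0.6],[[0,0,0],[0,0,0],0.6],[[0,0,20],[0,0,0],0.6],[[0,0,35],[0,0,0],0.6],[[0,0,35],[0,0,0],0.6],[[0,0,30],[0,0,0],0.6]]'

```text
clock: 21.82
eef_pos: [0.5644, -0.0041, 0.1787]
tool_rot: [0.657, 0.754, 0.0, -0.001]
ft_force: [0.2, 0.4, -0.3]
grip_width: 0.0514
grasp_force: 0.0
```

drive_tool --increments '[[[-12,0,0],[0,0,0],0.6],[[-20,0,0],[0,0,0],0.6],[[-20,0,0],[0,0,0],0.6],[[0,0,0],[0,0,0],0.6],[[0,0,0],[0,0,0],0.6]]'

```text
clock: 22.23
eef_pos: [0.5117, -0.0041, 0.1771]
tool_rot: [0.657, 0.754, 0.0, -0.001]
ft_force: [0.2, -0.7, 0.6]
grip_width: 0.0515
grasp_force: 0.0
```

Run:
```python
from h import *
st(97.8)
c=camera("wrist");p=proj(c,(.5625,-.006,.06)).astype(int);print(p)
x0,y0=np.clip(p-[50,60],0,[460,300]);t=np.array(c["image"])[y0:y0+120,x0:x0+100]
cv2.imwrite("pics/end2.png",cv2.resize(t,(500,600),interpolation=cv2.INTER_CUBIC)[:,:,::-1]);print(x0,y0)
```

```text
t 22.23 pos [ 0.5117 -0.0041  0.1771] rotfix [-0.12 -0.11 -0.07] F [ 0.2 -0.7  0.6] M [ 0.034 -0.062 -0.025] w 0.0515 gf 0.0 j6 [-0.01  0.29 -0.07  1.21  0.    1.42]
[336 210]
286 150
```

View pics/end2.png

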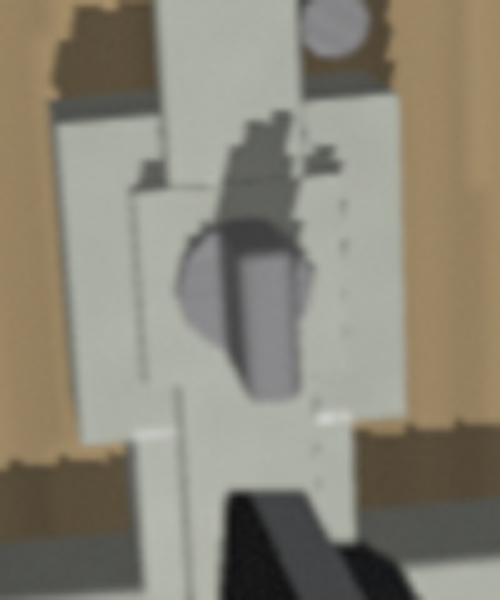

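The crop shows the tab from about (266,252) to (274,395), now nearly parallel to the arm's edges. I'll measure the angle.

Run:
```python
from h import *
c=camera("wrist")
def ang(a,b,z):
    f=lambda q:atz(c,px(q,5,(286,150)),z);d=f(a)-f(b);return np.degrees(np.arctan2(d[1],d[0])).round(1)
print("tab",ang((240,258),(250,395),.074),ang((293,252),(299,385),.074),"arm",ang((157,10),(167,180),.046),ang((157,10),(190,590),.046),ang((300,10),(303,180),.046))
# subpixel edges of tab and arm from gray rows
g=cv2.cvtColor(np.array(c["image"]),cv2.COLOR_RGB2GRAY).astype(float)
K=c["view"]
def edge(rows,cols,sign):
    P=[]
    for r in rows:
        d=sign*np.diff(g[r,cols[0]:cols[1]]);i=d.argmax();w=np.clip(d[max(i-2,0):i+3],0,None);P.append((cols[0]+.5+(w*np.arange(max(i-2,0),max(i-2,0)+len(w))).sum()/w.sum(),r))
    return np.array(P)
for n,rows,cols,s,z in(("tabL",range(204,226),(328,338),1,.074),("tabR",range(214,226),(342,350),1,.074)):
    P=edge(rows,cols,s);k=np.polyfit(P[:,1],P[:,0],1);q=[(np.polyval(k,r),r) for r in(rows[0],rows[-1])]
    d=atz(c,q[0],z)-atz(c,q[1],z);print(n,np.degrees(np.arctan2(d[1],d[0])).round(1),np.std(P[:,0]-np.polyval(k,P[:,1])).round(2))
```

```text
tab 104.7 103.7 arm 103.2 103.2 102.1
tabL 105.6 0.2
tabR 104.4 0.07
```

The tab is within about 1–1.5° of the arm, the collar is seated and the gripper is clear, so I'll hand in.

```bash
python3 -c "from h import *;print(job_done())"
```

```text
the job is handed in; nothing more can be done
None
```

The job is handed in: the arm is against its stop pin, the screw is seated through both holes, its tab is within about 1.5° of the arm after one regrip, and the gripper is clear; I never moved near the mug, jar or screwdriver, but did not re-check them at the end.

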